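Close up the mixing pots and put the brush away

TASK

Close up the restorer's bench for the night: put on each of the three empty mixing pots the lid that belongs to it, seated fully down on the rim, with the pots left standing upright, and lay the brush flat in the long compartment of the tool tray. Do it in any order, set things down rather than dropping them, and do not disturb the hammer, the glue bottle or the sanding block.

Things in the scene. Friction and masses are not known exactly. Their poses are not given: they have to be found in the camera images.
- pot_large: The large round plain tin pot: 80 mm outer diameter, 60 mm high, wall 3 mm. Loose, empty, open on top, some 350 g, standing upright on the table; origin at the centre of its underside, z up. 
- pot_small: The small round plain tin pot: 58 mm outer diameter, 72 mm high, wall 3 mm. Loose, empty, open on top, some 350 g, standing upright on the table; origin at the centre of its underside, z up. 
- pot_oblong: The oblong plain tin pot: 92 mm (its x) by 62 mm (its y) outside, 52 mm high, wall 3 mm. Loose, empty, open on top, some 350 g, standing upright on the table; origin at the centre of its underside, z up. 
- pot_large_rim (a point): Centre of the large round pot's mouth, level with the rim, 60 mm above its underside.
- pot_small_rim (a point): Centre of the small round pot's mouth, level with the rim, 72 mm above its underside.
- pot_oblong_rim (a point): Centre of the oblong pot's mouth, level with the rim, 52 mm above its underside; x along the pot's long side.
- lid_large: Lid of the large round pot. Tin: plug 65 mm diameter, 8 mm deep, its lower edge bevelled 4 mm; above it a plate 86 mm diameter, 5 mm thick (z 8 to 13); on top a round dark wooden knob 20 mm diameter (z 13 to 37). Seated, the plate lies on the rim, the plug in the mouth with 4.5 mm play all round. Loose, 80 g, flat on the table. Origin: centre of the plug's underside, z up. 
- lid_small: Lid of the small round pot. Tin: plug 43 mm diameter, 8 mm deep, its lower edge bevelled 4 mm; above it a plate 64 mm diameter, 5 mm thick (z 8 to 13); on top a round dark wooden knob 20 mm diameter (z 13 to 37). Seated, the plate lies on the rim, the plug in the mouth with 4.5 mm play all round. Loose, 50 g, flat on the table. Origin: centre of the plug's underside, z up. 
- lid_oblong: Lid of the oblong pot. Tin: plug 77 x 47 mm, 8 mm deep, its lower half 3 mm smaller all round; above it a plate 96 (x) by 66 (y) mm, 5 mm thick (z 8 to 13); on top a dark wooden bar 44 mm along x, 14 mm wide (z 13 to 37), to grip across y. Fits either way round, 4.5 mm play; seated, the plate lies on the rim. Loose, 80 g, flat on the table. Origin: centre of the plug's underside, z up. 
- brush: Loose flat brush on the table, 60 g: 185 mm long (x), 12 mm thick, origin at its very middle (6 mm above what it lies on). Wooden handle 16 mm wide from x = -92 to +20 mm, then steel ferrule 24 mm wide, dark bristles 22 mm wide at +x. Grip the handle across y near the origin, where it balances.
- tray: Plywood tool tray fixed to the table, 225 (x) by 130 (y) mm, 14 mm high, floor and walls 4 mm thick; origin: centre of underside. Long compartment (217 x 40 mm inside) along x on its -y side, both its long walls cut out to the floor for 70 mm at mid-length so fingers can reach in. +y side: two short compartments parted at x = 47 mm, the +x one holding the sanding block.
- tray_slot (a point): Centre of the floor of the tray's long compartment (top face of the floor, 4 mm above the table); x along the compartment, z up. The brush lies here with its x axis along this x, either way round.
- hammer: Hammer, 260 mm long (x) with a 26 mm thick head at +x, lying on the bench to the right of the brush, not to be disturbed; origin at about the middle of the hammer, on the table.
- glue_bottle: White glue bottle, 50 mm in diameter, 140 mm high, standing on the bench at the left, not to be disturbed; origin at the centre of its base.
- sanding_block: Cork sanding block, 40 by 56 by 24 mm, lying in a short compartment of the tray, not to be disturbed; origin at the centre of its underside.
Things that resemble listed ones, but are neither listed nor needed, are in the scene too. What is shaped like the lid_oblong but purple or yellow is not meant.

How it is judged:
At the end, for the whole second after the job is handed in: Each lid on its own upright pot: centred within 8 mm, plate on the rim within 3 mm, level within 0.08 rad. Brush flat on the floor of the long compartment (3.5 mm), middle within 20 mm along and 16 mm across of its centre, along it within 0.2 rad either way round. All at rest (horizontal distance between lid_large and pot_large_rim below 0.008 m and z of lid_large in the frame of pot_large between 0.049 and 0.055 m and angle between each of lid_large, pot_large, lid_small, pot_small, lid_oblong, pot_oblong's own z axis and vertical below 0.08 rad and height (world z) of each of pot_large, pot_small, pot_oblong below 0.006 m and linear speed of each of lid_large, lid_small, lid_oblong, brush below 0.02 m/s and horizontal distance between lid_small and pot_small_rim below 0.008 m and z of lid_small in the frame of pot_small between 0.061 and 0.067 m and horizontal distance between lid_oblong and pot_oblong_rim below 0.008 m and z of lid_oblong in the frame of pot_oblong between 0.041 and 0.047 m and x of brush in the frame of tray_slot between -0.02 and 0.02 m and y of brush in the frame of tray_slot between -0.016 and 0.016 m and z of brush in the frame of tray_slot between 0.003 and 0.0095 m and angle between the x axis of brush and the x axis of tray, either way round below 0.2 rad); the robot touches nothing.
It fails at once if the hammer, the glue bottle or the sanding block is moved by more than 20 mm (distance of any of hammer, glue_bottle, sanding_block from where it was at the start of the episode above 0.02 m).
It fails at once if a lid or the brush is dropped (faster than 0.8 m/s with no finger on it, a fall of some 33 mm) ((linear speed of lid_large above 0.8 m/s and contact force between the fingers and lid_large below 0.05 N) or (linear speed of lid_small above 0.8 m/s and contact force between the fingers and lid_small below 0.05 N) or (linear speed of lid_oblong above 0.8 m/s and contact force between the fingers and lid_oblong below 0.05 N) or (linear speed of brush above 0.8 m/s and contact force between the fingers and brush below 0.05 N)).
It also fails if it takes over 72 s, if anything falls off the work surface, if the arm or the gripper's body presses on something with over 40 N, if the wrist force passes 120 N, or if a joint passes its speed limit or range.

ROBOT

A 6-joint arm with a two-finger parallel gripper is mounted at the origin on the work surface. World frame = base frame: x ahead of the robot, y to its left, z up, the work surface at z = 0. Lengths are in m, angles in rad, forces in N, time in s.
With the tool pointing down it reaches from about 0.375 to 0.9 m from the base axis. Payload 3.1 kg.
Tool frame: the origin (TCP) lies between the finger pads; the fingertips stand 22 mm ahead of it and the grasp point (between the pads) lies 3 mm ahead of it; z points along the fingers, y is the line along which they close (so a half turn about z gives the same grasp; the last joint's range is limited). The gripper opens to 87 mm and grips with 3 to 60 N. Pads are 19 mm wide; open, the fingers measure 117 mm over their backs; the gripper's body (75 mm by 190 mm) begins 51 mm behind the grasp point.
Start: joints at [1.05, 0.527, 1.433, -0, 1.181, -0.178], TCP at [0.209, 0.589, 0.245] pointing down, gripper open.
Joint ranges: [-3.08, 3.08], [-0.75, 2.2], [0.22, 2.44], [-1.43, 4.57], [0, 2.65], [-2.85, 2.85]. Speed limits (rad/s): [2.79, 2.79, 3.14, 3.14, 3.14, 3.14].

INTERFACE

Orientations are given as a unit quaternion [x, y, z, w].
In Python, from rig import robot gives the robot as it stands.
- The arm moves only by the tool move_arm, never from a script. Its argument "series" is text: rows parted by semicolons, each of 6 numbers parted by spaces: the shift along the tool's x, y, z in mm, then the turn, a rotation vector about the tool's x, y, z in degrees. In form: dx dy dz ax ay az; .... A call has 1 to 8 rows; each row is the pose to reach, as a shift and turn from the pose commanded when the call began, along the tool's axes at that moment; what a row does not reach only later rows make up. A row lasts 1/12 s, in which the tool goes at most 41.7 mm and 7.16 degrees, less where a joint would pass 70% of its speed; a pose out of reach is approached as far as the arm can. A call with a gripper value outside its range is refused whole. "jaw" is the opening, from 0 (shut) to 1 (fully open), set as the call begins (left out, the last holds). The fingers move at their own pace and stop on an object; "newtons" is the grip in N (left out, the last holds). Time passes only in rows, so rows that repeat a pose let the fingers close. It gives the time, the measured TCP pose, the force, the opening and the grip force at its end, in the units of the state.
- robot.get_obs(): the state, without advancing time (a new reading comes with each control period).
- robot.camera(name): name is "scene" or "top" or "wrist"; returns a dict with "img" (384x512x3 uint8, red, green, blue), "mtx" (3x3 intrinsics, pixels), "world_to_cam" (4x4, takes a point from world to camera coordinates). Camera axes: x right, y down, z forward; pixel columns grow to the right and rows downward; lengths in m; the calibration is good to about 2 mm. A picture is of the moment at which its call begins. There is no depth.
- robot.hand_in(): hands the job in; it is judged then, once.
Trained networks look in a picture, given as the dict that the camera call returned (one of the last four; its "shot" number tells which), for a name from the list of things; names that differ only in an ending like _2 or _b are one class to them, and where a whole thing is asked for, a point or a joint stands for the part that bears it (a point fixed in the world has none). Each returns a list of dicts, best first, with "p" (0 to 1); they miss things now and then, are a little off and sometimes report something else, mostly with a low value. They report only what shows in the picture. A call takes as long as a camera call. They do not tell look-alikes from the thing itself.
- robot.search_frame(picture, thing): "xyz" ([x, y, z] in m, in world coordinates, good to about 4 mm: the middle of the surface that is visible of it).
- robot.tip_of(picture, thing): "xyz" ([x, y, z] in m, in world coordinates, good to about 4 mm: a listed point, or the origin of a listed thing).
The state is a dict: "time": time; "q": joint angles; "joint_velocities": joint speeds; "joint_torque": joint torques, N m; "position": TCP position; "tool_rot": TCP orientation; "ft_force": force on the tool from outside, world axes, zero at the start; "moment": the same for the moment, N m; "grip_width": finger opening in m; "grip_force": force on a finger pad.
Only numpy, scipy, OpenCV 4.12 (cv2) and the standard library are available. Lean on these libraries where they do the work, as an engineer would, in place of code of your own. Each camera call takes 0.05 s, during which the arm holds its last target. There are 200 camera calls.

## Working session

There is one attempt and no reset: what is moved stays moved. The work goes in short steps, Python scripts to look and compute and a tool call to move; the robot and the scene stay as the last step left them, time stands still between calls to the robot, and variables do not carry over. Pictures are saved under pics/ and viewed, at most 10 in all, crops included, and the job is handed in when it is done.

Besides the shell and the picture viewer there is one more tool, called after "Request:" as name(argument=value, ...), one argument or row to a line, values as JSON. move_arm: Moves the arm, as the interface text tells. Its arguments: {"type":"object","properties":{"series":{"type":"string"},"jaw":{"type":"number"},"newtons":{"type":"number"}},"required":["series"]}

```bash
mkdir -p pics; cat > h.py <<'E'
from rig import robot
import numpy as np, cv2
from scipy.spatial.transform import Rotation as R
def shot(n,f=None):
    c=robot.camera(n)
    if f: cv2.imwrite('pics/'+f,cv2.resize(c['img'][:,:,::-1],(800,600),interpolation=cv2.INTER_CUBIC))
    return c
def ray(c,u,v,z):
    M=c['world_to_cam'];Rm=M[:3,:3];t=M[:3,3];o=-Rm.T@t
    d=Rm.T@np.linalg.solve(c['mtx'],[u,v,1.]);return o+d*(z-o[2])/d[2]
E
python3 - <<'E'
from h import *
np.set_printoptions(precision=3,suppress=True)
o=robot.get_obs();print(o['time'],o['position'],o['tool_rot'],o['grip_width'])
for n in ['top','scene']:
    c=shot(n,n+'1.png')
    M=c['world_to_cam'];print(n,-M[:3,:3].T@M[:3,3])
    for t in ['pot_large_rim','pot_small_rim','pot_oblong_rim','lid_large','lid_small','lid_oblong','brush','tray_slot','hammer','glue_bottle','sanding_block']:
        print(t,[(np.round(d['xyz'],3).tolist(),round(d['p'],2)) for d in robot.tip_of(c,t)[:4]])
E
```

```text
0.0 [0.209 0.588 0.244] [ 0.17   0.985 -0.001 -0.   ] 0.08724173095177143
top [ 0.434 -0.009  1.374]
pot_large_rim [([0.614, 0.335, 0.061], 0.87)]
pot_small_rim [([0.611, 0.184, 0.074], 0.69)]
pot_oblong_rim [([0.61, 0.02, 0.047], 0.8), ([0.553, -0.231, 0.003], 0.53)]
lid_large [([0.427, 0.006, 0.002], 0.71), ([0.612, 0.185, -0.003], 0.57)]
lid_small [([0.459, 0.297, 0.001], 0.81), ([0.552, -0.231, 0.002], 0.63), ([0.429, 0.004, -0.001], 0.54)]
lid_oblong [([0.3, 0.316, -0.003], 0.76), ([0.305, 0.164, 0.002], 0.73), ([0.461, 0.15, -0.0], 0.72), ([0.76, 0.201, 0.003], 0.59)]
brush []
tray_slot [([0.552, -0.232, 0.005], 0.82)]
hammer [([0.492, -0.516, -0.002], 0.64)]
glue_bottle [([0.456, 0.524, -0.001], 0.94)]
sanding_block [([0.631, -0.161, 0.003], 0.72)]
scene [ 1.064 -0.597  1.096]
pot_large_rim [([0.61, 0.333, 0.062], 0.78)]
pot_small_rim []
pot_oblong_rim [([0.615, 0.022, 0.051], 0.73)]
lid_large [([0.435, 0.004, -0.001], 0.67)]
lid_small [([0.49, -0.52, -0.001], 0.67)]
lid_oblong [([0.307, 0.167, 0.001], 0.85), ([0.765, 0.204, 0.006], 0.8), ([0.461, 0.149, -0.001], 0.72), ([0.301, 0.313, 0.002], 0.71)]
brush [([0.489, -0.351, 0.008], 0.61)]
tray_slot [([0.548, -0.235, 0.006], 0.73), ([0.457, 0.299, 0.004], 0.45)]
hammer [([0.491, -0.519, -0.002], 0.82), ([0.435, 0.004, -0.003], 0.68)]
glue_bottle [([0.458, 0.528, -0.002], 0.85)]
sanding_block [([0.629, -0.162, 0.007], 0.85)]
```

View pics/top1.png

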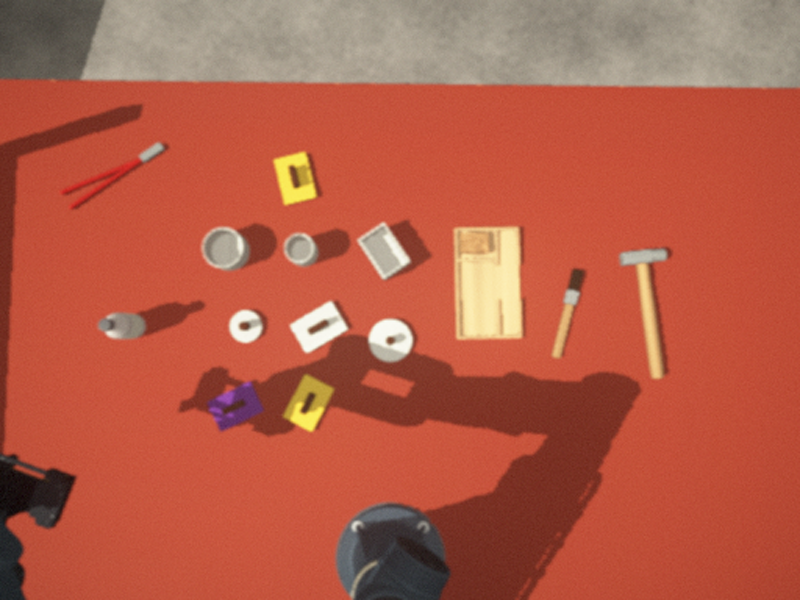

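View pics/scene1.png

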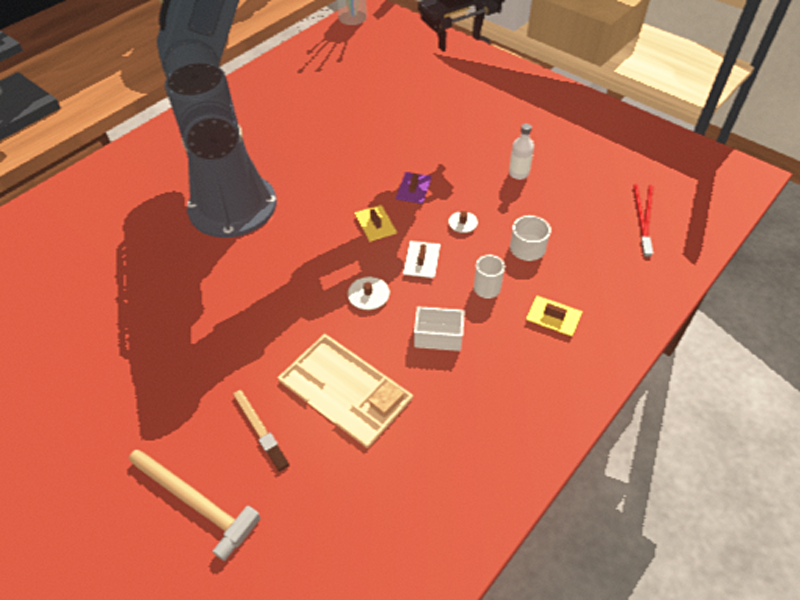

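The top view (800×600 scale) shows the white lids: small at (246,326), oblong at (319,326) and large at (391,340). The pots are at (226,249), (301,249) and (384,250), the tray at (488,283) and the brush at (568,312), with the hammer beyond it. The purple and yellow lids are decoys. Next I measure outlines in the top view.

```bash
cat >> h.py <<'E'
def plan(p,psi,o=None):
    """world target p, psi=closing-line angle deg -> shift mm in tool axes, az deg"""
    o=o or robot.get_obs(); Rt=R.from_quat(o['tool_rot'])
    best=None
    for k in(0,180):
        a=np.radians(psi+k); y=np.array([np.cos(a),np.sin(a),0]); z=np.array([0,0,-1.]); x=np.cross(y,z)
        rv=(Rt.inv()*R.from_matrix(np.c_[x,y,z])).as_rotvec(degrees=True)
        q6=o['q'][5]+np.radians(rv[2])
        if best is None or np.linalg.norm(rv)<np.linalg.norm(best): best=rv
    return np.round(Rt.inv().apply(np.array(p)-o['position'])*1000,1),np.round(best,1)
def blobs(c,mask,z,amin=60):
    n,l,s,ct=cv2.connectedComponentsWithStats(mask.astype(np.uint8))
    out=[]
    for i in range(1,n):
        if s[i,4]<amin: continue
        cn,_=cv2.findContours((l==i).astype(np.uint8),cv2.RETR_EXTERNAL,cv2.CHAIN_APPROX_NONE)
        cn=max(cn,key=len)[:,0,:].astype(float)
        P=np.array([ray(c,u,v,z)[:2] for u,v in cn])
        r=cv2.minAreaRect((P*1000).astype(np.float32))
        out.append((ct[i].round(0).tolist(),s[i,4],np.round(r[0],1).tolist(),np.round(r[1],1).tolist(),round(r[2],1)))
    return out
E
python3 - <<'E'
from h import *
c=shot('top'); im=c['img'][:,:,::-1]
hsv=cv2.cvtColor(im,cv2.COLOR_BGR2HSV).astype(int)
m=(hsv[...,1]<75)&(hsv[...,2]>60); m[:110]=0; m[300:]=0
print('white, z=13mm');[print(b) for b in blobs(c,m,.013)]
m=(hsv[...,1]<150)&(hsv[...,0]>10)&(hsv[...,0]<30)&(hsv[...,2]>90);m[:110]=0;m[300:]=0
print('wood z=10');[print(b) for b in blobs(c,m,.010)]
print('handle z=.012 pts',ray(c,568*.64,317*.64,.012),ray(c,557*.64,356*.64,.012),ray(c,577*.64,270*.64,.012))
print('bar',ray(c,308*.64,331*.64,.037),ray(c,330*.64,321*.64,.037))
print(plan([.46,.25,.30],90))
E
```

```text
white, z=13mm
([246.0, 160.0], np.int32(654), [616.3, 20.8], [98.5, 68.0], 34.5)
([144.0, 159.0], np.int32(600), [618.6, 343.1], [92.1, 80.5], 72.1)
([192.0, 159.0], np.int32(321), [617.6, 191.4], [60.8, 63.8], 0.5)
([411.0, 164.0], np.int32(226), [610.3, -507.1], [25.0, 94.5], 7.2)
([365.0, 190.0], np.int32(75), [526.9, -359.6], [25.0, 30.3], 72.0)
([204.0, 209.0], np.int32(640), [460.7, 151.6], [69.0, 99.9], 30.7)
([157.0, 208.0], np.int32(312), [460.9, 299.1], [59.9, 63.4], 0.5)
([78.0, 208.0], np.int32(360), [458.8, 548.1], [47.3, 88.4], 0.5)
([250.0, 217.0], np.int32(594), [435.1, 6.8], [85.0, 85.2], 0.5)
wood z=10
([246.0, 160.0], np.int32(643), [617.1, 21.0], [97.8, 68.1], 34.3)
([312.0, 181.0], np.int32(3047), [554.7, -191.1], [228.4, 136.8], 1.4)
([144.0, 159.0], np.int32(589), [618.3, 344.7], [91.2, 80.7], 45.8)
([192.0, 159.0], np.int32(318), [618.0, 191.8], [61.0, 63.8], 0.5)
([414.0, 196.0], np.int32(818), [494.4, -503.3], [92.4, 261.1], 87.6)
([361.0, 206.0], np.int32(289), [474.0, -347.2], [23.8, 145.9], 75.6)
([204.0, 208.0], np.int32(541), [460.9, 151.8], [68.5, 98.4], 31.7)
([157.0, 208.0], np.int32(307), [461.0, 299.7], [60.1, 63.5], 0.5)
([79.0, 208.0], np.int32(317), [460.4, 549.3], [44.2, 82.5], 0.5)
([250.0, 218.0], np.int32(509), [435.6, 7.0], [84.9, 85.9], 19.1)
handle z=.012 pts [ 0.48429751 -0.35368934  0.012     ] [ 0.40534992 -0.33088901  0.012     ] [ 0.580148   -0.37272223  0.012     ]
bar [0.45113907 0.1690886  0.037     ] [0.47134876 0.12575757 0.037     ]
(array([-349.6, -235.3,  -55.5]), array([  0. ,  -0. , -19.6]))
```

Request:
move_arm(
  series="200 -300 -40 0 0 30; 200 -300 -40 0 0 30;200 -300 -40 0 0 30;200 -300 -40 0 0 30;200 -300 -40 0 0 30",
)

```text
time: 1.67
position: [0.0423, 0.4637, 0.2677]
tool_rot: [0.422, 0.907, 0.0, -0.0]
ft_force: [0.1, -0.1, 0.1]
grip_width: 0.0873
grip_force: 0.0
```

```bash
python3 - <<'E'
from h import *
print(plan([.48,.22,.36],90),robot.get_obs()['q'])
E
```

```text
(array([-468.3,  177.9,  -92.5]), array([  0. ,  -0. , -49.9])) [1.23903338e+00 2.81160571e-01 1.78981561e+00 2.88015385e-04
 1.07048034e+00 5.39020160e-01]
```

Request:
move_arm(
  series="-281 107 -56 0 0 -50;-281 107 -56 0 0 -50;-281 107 -56 0 0 -50;-281 107 -56 0 0 -50;-281 107 -56 0 0 -50;-281 107 -56 0 0 -50;-281 107 -56 0 0 -50;-281 107 -56 0 0 -50",
)

```text
time: 2.33
position: [0.2857, 0.3326, 0.3193]
tool_rot: [0.011, 1.0, 0.0, 0.0]
ft_force: [1.3, 0.1, 0.0]
grip_width: 0.0869
grip_force: 0.0
```

Request:
move_arm(
  series="-175 -98 -37 0 0 0;-175 -98 -37 0 0 0;-175 -98 -37 0 0 0;-175 -98 -37 0 0 0;-175 -98 -37 0 0 0;-175 -98 -37 0 0 0",
)

```text
time: 2.83
position: [0.4639, 0.2274, 0.3572]
tool_rot: [0.017, 1.0, -0.0, 0.004]
ft_force: [0.3, 0.8, 0.1]
grip_width: 0.087
grip_force: 0.0
```

```bash
cat >> h.py <<'E'
def names(c,L):
    for t in L: print(t,[(np.round(d['xyz'],3).tolist(),round(d['p'],2)) for d in robot.tip_of(c,t)[:3]])
E
python3 - <<'E'
from h import *
c=shot('wrist','w1.png');np.save('w1.npy',c,allow_pickle=True)
print(robot.get_obs()['position'])
names(c,['pot_large_rim','pot_small_rim','pot_oblong_rim','lid_large','lid_small','lid_oblong'])
E
```

```text
[0.46021523 0.22887283 0.3562696 ]
pot_large_rim []
pot_small_rim [([0.613, 0.186, 0.068], 0.85), ([0.613, 0.018, -0.001], 0.17)]
pot_oblong_rim [([0.614, 0.017, 0.001], 0.26)]
lid_large [([0.434, 0.001, 0.002], 0.73)]
lid_small [([0.46, 0.299, 0.002], 0.74)]
lid_oblong [([0.306, 0.171, 0.001], 0.88), ([0.3, 0.312, 0.002], 0.69), ([0.456, 0.149, 0.002], 0.64)]
```

View pics/w1.png

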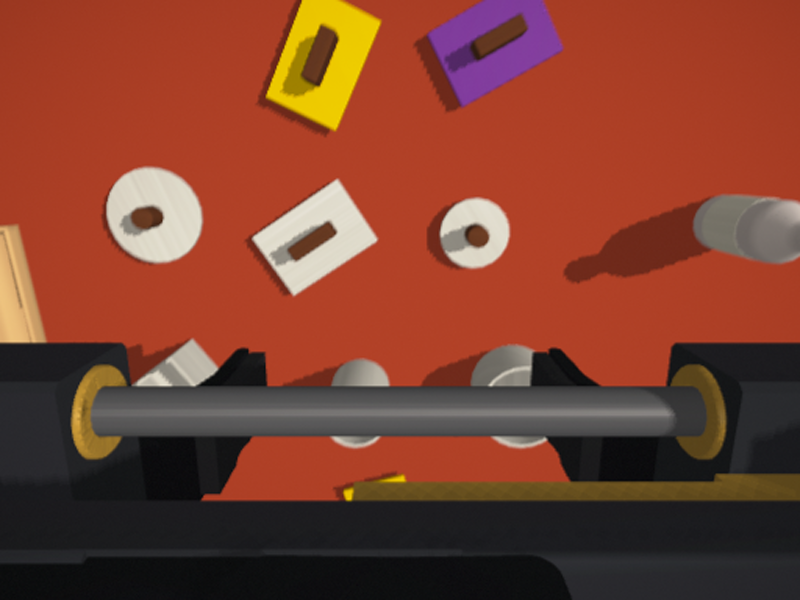

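The wrist view (800×600) shows the large lid at (153,215), the oblong at (315,238) and the small at (475,233), all unobstructed. The pots sit behind the gripper. I'll measure the lid plates from this image.

```bash
python3 - <<'E'
from h import *
c=np.load('w1.npy',allow_pickle=True).item(); im=c['img'][:,:,::-1]
hsv=cv2.cvtColor(im,cv2.COLOR_BGR2HSV).astype(int)
m=(hsv[...,1]<70)&(hsv[...,2]>85); m[215:]=0
m=cv2.morphologyEx(m.astype(np.uint8),cv2.MORPH_CLOSE,np.ones((5,5)))
[print(b) for b in blobs(c,m,.013,300)]
m=(hsv[...,2]<120)&(hsv[...,0]<12)&(hsv[...,1]>150); m[215:]=0; m[:110]=0
[print('knob',b) for b in blobs(c,m,.037,40)]
print(plan([.461,.299,.075],0),plan([.461,.299,.075],90),plan([.461,.15,.075],31))
E
```

```text
([99.0, 137.0], np.int32(2667), [431.7, 4.1], [85.1, 85.0], 82.6)
([201.0, 152.0], np.int32(2784), [457.3, 148.9], [66.0, 96.9], 31.3)
([480.0, 145.0], np.int32(2373), [460.5, 548.7], [105.8, 55.4], 80.3)
([303.0, 148.0], np.int32(1368), [457.0, 296.7], [61.8, 61.8], 89.2)
knob ([412.0, 157.0], np.int32(2140), [472.3, 437.3], [45.4, 131.9], 17.5)
knob ([68.0, 143.0], np.int32(49), [435.3, -25.5], [36.9, 6.5], 7.2)
knob ([280.0, 153.0], np.int32(240), [457.5, 264.0], [54.9, 23.3], 4.0)
knob ([94.0, 139.0], np.int32(185), [431.1, 9.4], [15.3, 25.2], 6.0)
knob ([200.0, 154.0], np.int32(251), [456.1, 150.8], [10.8, 43.0], 31.2)
knob ([305.0, 151.0], np.int32(128), [456.3, 295.4], [16.7, 15.0], 88.1)
knob ([170.0, 169.0], np.int32(124), [477.4, 109.2], [58.8, 6.1], 29.6)
(array([ -4.3,  67.8, 280.4]), array([-0.1, -0. , 88.5])) (array([ -4.3,  67.8, 280.4]), array([-0. , -0.1, -1.5])) (array([ -8.2, -81.2, 280.5]), array([-0. , -0.1, 57.5]))
```

Request:
move_arm(
  series="-2 67 80 0 0 -1.5;-2 67 100 0 0 -1.5;-2 67 140 0 0 -1.5;-2 67 180 0 0 -1.5;-2 67 220 0 0 -1.5;-2 67 260 0 0 -1.5;-2 67 290 0 0 -1.5;-2 67 290 0 0 -1.5",
  jaw=0.6,
)

```text
time: 3.85
position: [0.4565, 0.2973, 0.0608]
tool_rot: [0.0, 1.0, -0.002, -0.004]
ft_force: [-1.1, -0.8, -0.3]
grip_width: 0.0531
grip_force: 0.0
```

```bash
python3 - <<'E'
from h import *
c=shot('wrist','w2.png')
print(robot.get_obs()['position'],robot.get_obs()['q'])
names(c,['lid_small'])
im=c['img'][:,:,::-1];hsv=cv2.cvtColor(im,cv2.COLOR_BGR2HSV).astype(int)
m=(hsv[...,1]<70)&(hsv[...,2]>85)
m=cv2.morphologyEx(m.astype(np.uint8),cv2.MORPH_CLOSE,np.ones((5,5)))
[print(b) for b in blobs(c,m,.013,300)]
print(plan([.459,.298,.038],90))
E
```

```text
[0.45599175 0.29694518 0.05988776] [ 3.71776513e-01  7.07192595e-01  1.76427982e+00  5.74947374e-05
  6.81285586e-01 -1.19870575e+00]
lid_small [([0.458, 0.299, 0.001], 0.87)]
([40.0, 187.0], np.int32(4666), [440.1, 169.5], [55.0, 46.9], 31.3)
([255.0, 213.0], np.int32(5281), [447.8, 296.4], [42.7, 62.2], 0.1)
([244.0, 265.0], np.int32(5522), [480.2, 291.0], [17.2, 143.5], 0.7)
(array([-2. ,  0.7, 24.4]), array([-0.2, -0.4, -0. ]))
```

View pics/w2.png

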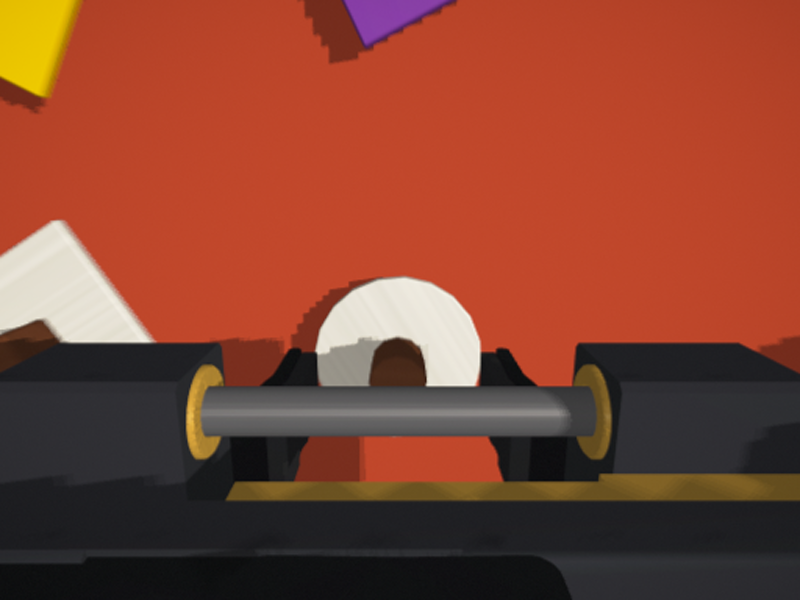

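The knob sits between the fingers. The plate edge gives a lid centre of about (0.458, 0.297). I'll descend and grip.

Request:
move_arm(
  series="-2 0 12 -0.2 -0.4 0;-2 0 22 -0.2 -0.4 0;-2 0 22 -0.2 -0.4 0;-2 0 22 -0.2 -0.4 0",
)

```text
time: 4.28
position: [0.4627, 0.2979, 0.0445]
tool_rot: [0.001, 1.0, 0.002, 0.004]
ft_force: [0.0, -1.2, -0.1]
grip_width: 0.0521
grip_force: 0.0
```

Request:
move_arm(
  series="0 0 0 0 0 0;0 0 0 0 0 0;0 0 0 0 0 0;0 0 0 0 0 0;0 0 0 0 0 0;0 0 0 0 0 0",
  jaw=0,
  newtons=20,
)

```text
time: 4.78
position: [0.4627, 0.2975, 0.0439]
tool_rot: [0.001, 1.0, 0.002, 0.004]
ft_force: [0.8, 0.3, 0.8]
grip_width: 0.0201
grip_force: 0.1
```

Request:
move_arm(
  series="0 0 -30 0 0 0;0 0 -70 0 0 0;-40 0 -110 0 0 0;-80 0 -150 0 0 0;-120 -10 -180 0 0 0;-160 -40 -210 0 0 0;-200 -70 -230 0 0 0;-230 -95 -240 0 0 0",
)

```text
time: 5.45
position: [0.6456, 0.2344, 0.2626]
tool_rot: [0.0, 1.0, 0.002, 0.005]
ft_force: [1.0, 0.6, -1.6]
grip_width: 0.0191
grip_force: 20.0
```

Request:
move_arm(
  series="-15 0 0 0 0 0;-15 0 0 0 0 0;-15 0 0 0 0 0",
)

```text
time: 5.7
position: [0.659, 0.2337, 0.2595]
tool_rot: [0.002, 1.0, 0.002, 0.002]
ft_force: [-0.3, 0.7, -0.8]
grip_width: 0.019
grip_force: 20.0
```

```bash
python3 - <<'E'
from h import *
c=shot('wrist','w3.png');np.save('w3.npy',c,allow_pickle=True)
print(robot.get_obs()['position'])
names(c,['pot_large_rim','pot_small_rim','pot_oblong_rim','lid_small'])
E
```

```text
[0.65773507 0.23432701 0.25907377]
pot_large_rim [([0.612, 0.335, 0.059], 0.91)]
pot_small_rim []
pot_oblong_rim [([0.608, 0.014, 0.048], 0.63)]
lid_small []
```

View pics/w3.png

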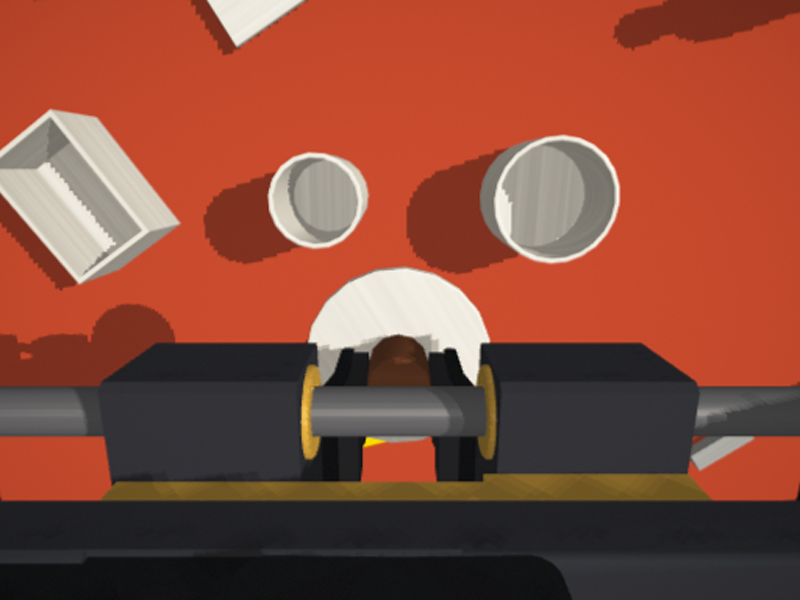

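Lid held level. At 800×600, the pot rims are small at about (315,200), large at about (557,200) and oblong with corners (51,110), (150,236) and (80,283).

```bash
cat > m.py <<'E'
from h import *
np.set_printoptions(precision=4,suppress=True)
c=np.load('w3.npy',allow_pickle=True).item()
f=lambda u,v,z:ray(c,(u+.5)*.64-.5,(v+.5)*.64-.5,z)
print('small L R T B',*[f(u,v,.072)[:2] for u,v in[(268.5,200),(361,200),(315,153),(315,248)]])
print('large',*[f(u,v,.060)[:2] for u,v in[(494,200),(620,200),(557,135.5),(557,263)]])
A,B,C=[f(u,v,.052)[:2] for u,v in[(51,110),(150,236),(80,283)]]
print('obl centre',(A+C)/2,np.linalg.norm(A-B),np.linalg.norm(B-C),np.degrees(np.arctan2(*(B-A)[::-1])),np.degrees(np.arctan2(*(C-B)[::-1])))
p=np.array([.659,.2337,.2595])
z=p[2]-.044+.013
print('lid top edge, L,R',f(400,268,z),f(309,343,z),f(490,343,z))
# rim refinement by colour: red surroundings -> foreground mask
hsv=cv2.cvtColor(c['img'],cv2.COLOR_RGB2HSV).astype(int)
print('cam',-c['world_to_cam'][:3,:3].T@c['world_to_cam'][:3,3])
E
python3 m.py
```

```text
small L R T B [0.6096 0.1543] [0.6098 0.2109] [0.5821 0.1839] [0.6392 0.1815]
large [0.6107 0.2945] [0.611  0.3746] [0.5718 0.3317] [0.6514 0.3374]
obl centre [0.6103 0.0185] 0.0941649281316656 0.05989368558823173 33.54513054781719 -58.283630392351995
lid top edge, L,R [0.6231 0.2338 0.2285] [0.649  0.2026 0.2285] [0.6493 0.2646 0.2285]
cam [0.5914 0.2328 0.3997]
```

```bash
python3 -c "
from h import *
print(robot.get_obs()['position'],plan([.6143,.1826,.125],90))"
```

```text
[0.65767756 0.23518075 0.25973799] (array([ 44. , -53. , 134.4]), array([ 0.2,  0.3, -0. ]))
```

Request:
move_arm(
  series="20 -25 10 .2 .3 0;44 -53 20 .2 .3 0;44 -53 55 .2 .3 0;44 -53 90 .2 .3 0;44 -53 120 .2 .3 0;44 -53 134 .2 .3 0;44 -53 134 .2 .3 0;44 -53 134 .2 .3 0",
)

```text
time: 6.62
position: [0.6153, 0.1824, 0.1253]
tool_rot: [0.001, 1.0, -0.0, -0.0]
ft_force: [0.1, -0.4, -0.2]
grip_width: 0.019
grip_force: 20.0
```

```bash
python3 -c "
from h import *
o=robot.get_obs();print(o['time'],o['position'],plan([.6143,.1826,.108],90))
c=shot('wrist','w4.png')"
```

```text
6.6167 [0.61525855 0.18236206 0.12532979] (array([ 1. ,  0.2, 17.3]), array([-0. , -0. , -0.1]))
```

View pics/w4.png

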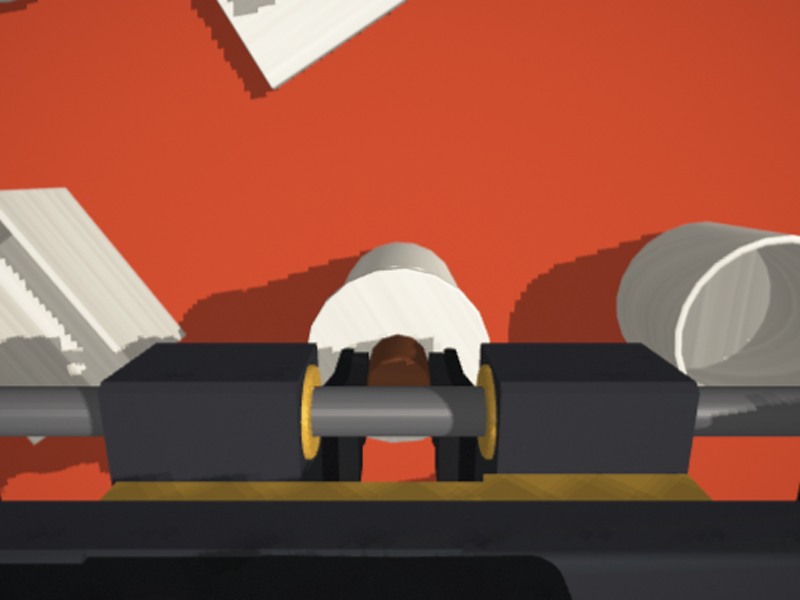

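The lid at (400,330) is centred over the small pot, whose body shows behind it at (402,260), so I'll lower it.

Request:
move_arm(
  series="1 0 6 0 0 0;1 0 11 0 0 0;1 0 15 0 0 0;1 0 18 0 0 0;1 0 18 0 0 0;1 0 18 0 0 0",
)

```text
time: 7.17
position: [0.6153, 0.1818, 0.108]
tool_rot: [0.001, 1.0, 0.0, 0.001]
ft_force: [0.5, -0.0, -0.8]
grip_width: 0.0193
grip_force: 20.0
```

```bash
python3 -c "
from h import *
o=robot.get_obs();print(o['position'],o['ft_force'],o['moment'])"
```

```text
[0.61534655 0.18184221 0.10803647] [ 0.53453059 -0.02369119 -0.80772229] [ 0.02151674 -0.00623164 -0.00239392]
```

Request:
move_arm(
  series="0 0 1 0 0 0;0 0 2 0 0 0;0 0 3 0 0 0;0 0 3 0 0 0",
)

```text
time: 7.5
position: [0.6156, 0.1819, 0.1078]
tool_rot: [0.001, 1.0, -0.0, 0.002]
ft_force: [-3.4, -0.1, 13.2]
grip_width: 0.0189
grip_force: 20.0
```

Request:
move_arm(
  series="0 0 0 0 0 0;0 0 0 0 0 0;0 0 0 0 0 0;0 0 0 0 0 0",
  jaw=0.5,
)

```text
time: 7.83
position: [0.6151, 0.1818, 0.1046]
tool_rot: [0.001, 1.0, -0.0, 0.001]
ft_force: [-0.4, -0.2, -0.2]
grip_width: 0.038
grip_force: 0.0
```

Request:
move_arm(
  series="0 0 -20 0 0 0;0 0 -50 0 0 0;0 0 -80 0 0 0;20 0 -110 0 0 0;40 0 -135 0 0 0;40 0 -135 0 0 0",
)

```text
time: 8.33
position: [0.5741, 0.1827, 0.2448]
tool_rot: [0.001, 1.0, 0.0, 0.003]
ft_force: [-0.1, 0.7, 0.5]
grip_width: 0.0437
grip_force: 0.0
```

```bash
python3 -c "
from h import *
o=robot.get_obs();print(o['time'],o['position'])
c=shot('wrist','w5.png');np.save('w5.npy',c,allow_pickle=True)
names(c,['lid_small','pot_small_rim'])
print(plan([.433,.006,.10],60), plan([.459,.1495,.10],31))"
```

```text
8.3333 [0.57411941 0.18265562 0.24476806]
lid_small [([0.614, 0.182, 0.065], 0.65)]
pot_small_rim []
(array([ 142. , -176.2,  139.3]), array([ 0. ,  0.1, 29.9])) (array([116.2, -32.7, 139.3]), array([ 0.1,  0.1, 58.9]))
```

View pics/w5.png

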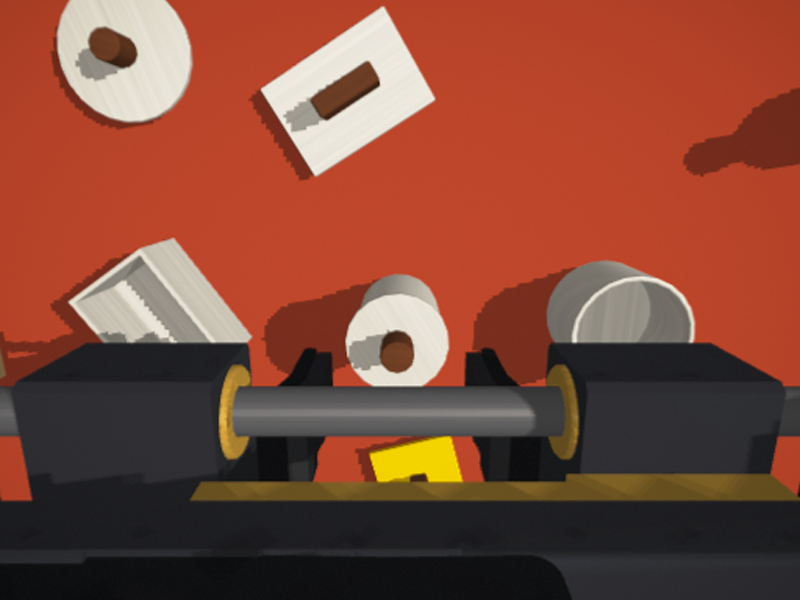

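The small lid is seated, seen centred at (397,343). Next is the oblong lid at (348,92).

Request:
move_arm(
  series="38 -10 0 0 0 7;78 -22 0 0 0 14;116 -33 0 0 0 21;116 -33 38 0 0 28;116 -33 76 0 0 35;116 -33 110 0 0 42;116 -33 130 0 0 49;116 -33 140 0 0 56",
  jaw=0.6,
)

```text
time: 9.15
position: [0.4571, 0.1487, 0.0953]
tool_rot: [0.473, 0.881, -0.002, -0.003]
ft_force: [-0.0, 0.1, -0.5]
grip_width: 0.0521
grip_force: 0.0
```

```bash
python3 - <<'E'
from h import *
c=shot('wrist');o=robot.get_obs()
print(o['time'],o['position'],o['q'][5]);names(c,['lid_oblong'])
hsv=cv2.cvtColor(c['img'],cv2.COLOR_RGB2HSV).astype(int)
m=(hsv[...,1]<70)&(hsv[...,2]>85)
m=cv2.morphologyEx(m.astype(np.uint8),cv2.MORPH_CLOSE,np.ones((5,5)))
[print(b) for b in blobs(c,m,.013,1000)]
print(plan([.459,.1495,.038],31.2))
c5=np.load('w5.npy',allow_pickle=True).item();c=c5
hsv=cv2.cvtColor(c['img'],cv2.COLOR_RGB2HSV).astype(int)
m=(hsv[...,1]<70)&(hsv[...,2]>85)
m=cv2.morphologyEx(m.astype(np.uint8),cv2.MORPH_CLOSE,np.ones((5,5)))
print('w5');[print(b) for b in blobs(c,m,.013,1000)]
E
```

```text
9.2 [0.45687561 0.14864615 0.09470805] -0.4988656382599877
lid_oblong [([0.307, 0.168, -0.001], 0.77), ([0.456, 0.15, 0.003], 0.75)]
([256.0, 216.0], np.int32(14385), [453.8, 147.8], [175.6, 95.9], 33.7)
(array([-0.4,  2. , 58.2]), array([-0.3, -0.1,  2.7]))
w5
([80.0, 36.0], np.int32(5022), [439.5, 4.2], [86.0, 72.3], 90.0)
([223.0, 59.0], np.int32(5531), [459.2, 148.6], [65.9, 95.5], 31.3)
([101.0, 193.0], np.int32(4836), [614.3, 7.3], [98.1, 93.4], 34.3)
([395.0, 197.0], np.int32(3980), [601.7, 345.9], [109.6, 61.2], 89.9)
([254.0, 212.0], np.int32(3219), [624.2, 180.6], [75.8, 86.0], 89.9)
([243.0, 265.0], np.int32(4303), [688.8, 170.4], [35.5, 233.9], 0.6)
```

Request:
move_arm(
  series="-0.5 1.5 30 -.3 -.1 2.7;-0.5 1.5 50 -.3 -.1 2.7;-0.5 1.5 55 -.3 -.1 2.7;-0.5 1.5 55 -.3 -.1 2.7;-0.5 1.5 55 -.3 -.1 2.7",
)

```text
time: 9.67
position: [0.4612, 0.1496, 0.0449]
tool_rot: [0.49, 0.871, 0.002, 0.003]
ft_force: [0.2, 0.1, 0.0]
grip_width: 0.0525
grip_force: 0.0
```

Request:
move_arm(
  series="0 0 0 0 0 0;0 0 0 0 0 0;0 0 0 0 0 0;0 0 0 0 0 0;0 0 0 0 0 0;0 0 0 0 0 0",
  jaw=0,
)

```text
time: 10.17
position: [0.4609, 0.1496, 0.0451]
tool_rot: [0.491, 0.871, 0.003, 0.003]
ft_force: [-0.2, -0.2, -0.3]
grip_width: 0.0201
grip_force: 0.0
```

```bash
python3 -c "
from h import *
o=robot.get_obs();print(o['time'],o['position'],o['grip_width'],o['grip_force'],o['q'][5])
for p in (122.7,-57.3): print(plan([.6103,.0185,.20],p))"
```

```text
10.1667 [0.4609368  0.14964126 0.04505722] 0.020114596924090535 0.0 -0.46326199166104115
(array([-190.,   61., -154.]), array([ 0.5, -0.2, 88.5]))
(array([-190.,   61., -154.]), array([ 0.5, -0.2, 88.5]))
```

Request:
move_arm(
  series="0 0 0 0 0 0;0 0 0 0 0 0;0 0 0 0 0 0;0 0 -40 0 0 7;0 0 -80 0 0 14;0 0 -120 0 0 21;-10 5 -154 0 0 28;-45 15 -154 0 0 35",
)

```text
time: 10.83
position: [0.4956, 0.1214, 0.2048]
tool_rot: [0.731, 0.682, 0.006, 0.004]
ft_force: [1.8, 0.7, -0.8]
grip_width: 0.0138
grip_force: 20.0
```

```bash
python3 -c "
from h import *
o=robot.get_obs();print(o['time'],o['position'],o['grip_width'],o['grip_force'],o['q'][5])
print(plan([.6103,.0185,.19],122.7))"
```

```text
10.8333 [0.49562049 0.12135635 0.20478021] 0.013762729134581665 19.99085158109665 0.08532404616656282
(array([-94.8, 121.2,  16.1]), array([ 0.6, -0.6, 53.4]))
```

Request:
move_arm(
  series="-20 27 0 0 0 7;-45 57 0 .6 -.6 14;-70 90 0 .6 -.6 21;-95 121 0 .6 -.6 28;-95 121 0 .6 -.6 35;-95 121 16 .6 -.6 42;-95 121 16 .6 -.6 49;-95 121 16 .6 -.6 53",
)

```text
time: 11.5
position: [0.6093, 0.0155, 0.1818]
tool_rot: [0.959, 0.283, -0.005, -0.001]
ft_force: [0.1, 0.3, -0.2]
grip_width: 0.0134
grip_force: 20.0
```

```bash
python3 -c "
from h import *
o=robot.get_obs();print(o['time'],o['position'],o['grip_width'],o['q'][5])
c=shot('wrist','w6.png');np.save('w6.npy',c,allow_pickle=True)
print(plan([.6103,.0185,.112],122.7))"
```

```text
11.5 [0.60929912 0.01552298 0.18175743] 0.013379233262748744 0.843656054252782
(array([ 2.7, -1.8, 70.3]), array([-0.2,  0.5,  0.1]))
```

View pics/w6.png

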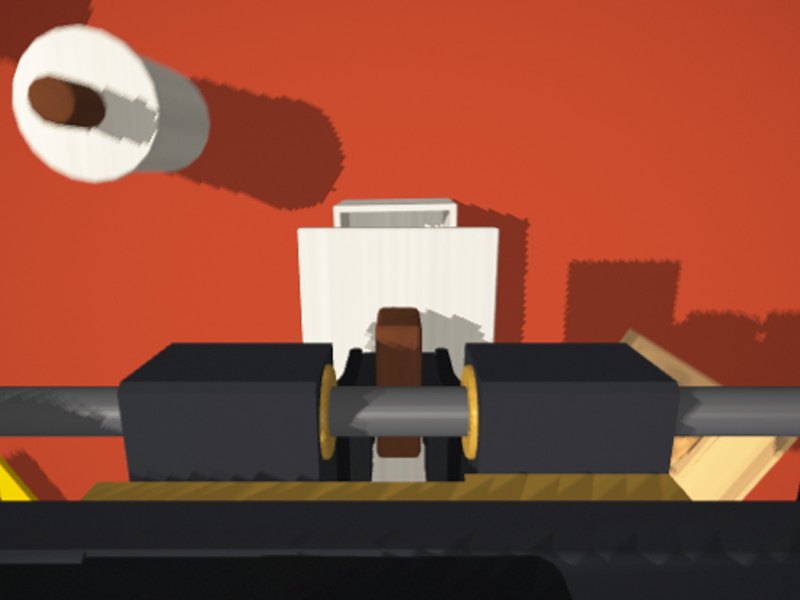

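The lid's yaw matches the pot: the plate edge (297–499, 228) is parallel to the rim edge (333–457, 203). I'll compute the residual offset.

```bash
python3 - <<'E'
from h import *
np.set_printoptions(precision=1,suppress=True)
c=np.load('w6.npy',allow_pickle=True).item();o=robot.get_obs();Rt=R.from_quat(o['tool_rot'])
f=lambda u,v,z:Rt.inv().apply(ray(c,(u+.5)*.64-.5,(v+.5)*.64-.5,z)-o['position'])*1000
for u,v,z in[(333,204,.052),(457,202,.052),(297,229,.150),(499,228,.150)]:print(f(u,v,z))
E
```

```text
[ 49.5 -32.7 130. ]
[ 50.5  29.8 129.8]
[ 47.4 -32.7  32. ]
[47.8 33.  31.8]
```

Request:
move_arm(
  series="3.5 -1.7 30 -.2 .5 0;3.5 -1.7 60 -.2 .5 0;3.5 -1.7 72 -.2 .5 0;3.5 -1.7 80 -.2 .5 0;3.5 -1.7 86 -.2 .5 0;3.5 -1.7 90 -.2 .5 0;3.5 -1.7 93 -.2 .5 0;3.5 -1.7 93 -.2 .5 0",
)

```text
time: 12.22
position: [0.6121, 0.0189, 0.091]
tool_rot: [0.958, 0.286, 0.002, 0.001]
ft_force: [-0.5, 0.4, -0.7]
grip_width: 0.0138
grip_force: 20.0
```

Request:
move_arm(
  series="0 0 1 0 0 0;0 0 2 0 0 0;0 0 3 0 0 0;0 0 3 0 0 0",
)

```text
time: 12.55
position: [0.6124, 0.0189, 0.0889]
tool_rot: [0.958, 0.286, 0.002, 0.001]
ft_force: [-0.0, 0.6, 4.4]
grip_width: 0.0135
grip_force: 20.0
```

Request:
move_arm(
  series="0 0 0 0 0 0;0 0 0 0 0 0;0 0 0 0 0 0;0 0 -20 0 0 0;0 0 -50 0 0 0;0 0 -85 0 0 0;0 0 -120 0 0 0;0 0 -130 0 0 0",
  jaw=0.5,
)

```text
time: 13.22
position: [0.6144, 0.0187, 0.2231]
tool_rot: [0.958, 0.286, 0.006, 0.003]
ft_force: [0.9, -1.1, -0.6]
grip_width: 0.0427
grip_force: 0.0
```

```bash
python3 - <<'E'
from h import *
o=robot.get_obs();print(o['time'],o['position'],o['q'][5])
c=shot('top');names(c,['lid_oblong','lid_large'])
print(plan([.434,.0055,.20],122.7),plan([.434,.0055,.20],90))
E
```

```text
13.2167 [0.61435405 0.01868398 0.22310868] 0.8404664596685181
lid_oblong [([0.763, 0.204, 0.002], 0.86), ([0.612, 0.021, 0.044], 0.78), ([0.298, 0.316, -0.003], 0.68)]
lid_large [([0.428, 0.006, -0.0], 0.81), ([0.456, 0.525, 0.002], 0.71), ([0.615, 0.182, -0.001], 0.44)]
(array([-156. ,  -85.9,   17.3]), array([ 0.2, -0.2,  0.5])) (array([-156. ,  -85.9,   17.3]), array([ 0.1, -0.2, 33.2]))
```

Request:
move_arm(
  series="-35 -19 0 0 0 7;-71 -38 0 0 0 14;-107 -58 5 0 0 21;-140 -77 15 0 0 28;-156 -86 35 0 0 33;-156 -86 75 0 0 33;-156 -86 110 0 0 33;-156 -86 122 0 0 33",
  jaw=0.6,
)

```text
time: 14.03
position: [0.4295, 0.0064, 0.0905]
tool_rot: [1.0, 0.001, -0.004, -0.001]
ft_force: [-0.0, -0.1, -0.5]
grip_width: 0.052
grip_force: 0.0
```

```bash
python3 - <<'E'
from h import *
o=robot.get_obs();print(o['time'],o['position'],o['q'][5])
c=shot('wrist');names(c,['lid_large'])
hsv=cv2.cvtColor(c['img'],cv2.COLOR_RGB2HSV).astype(int)
m=(hsv[...,1]<70)&(hsv[...,2]>85)
m=cv2.morphologyEx(m.astype(np.uint8),cv2.MORPH_CLOSE,np.ones((5,5)));m[215:]=0
for b in blobs(c,m,.013,1000):print(b)
print(plan([.4335,.0055,.039],90))
E
```

```text
14.0333 [0.42952588 0.00638221 0.09053984] 1.3216303206026334
lid_large [([0.435, 0.002, 0.0], 0.66)]
([258.0, 181.0], np.int32(7093), [451.1, 3.6], [49.1, 84.8], 0.2)
(array([ 3.6,  0.9, 52.5]), array([-0.1,  0.5,  0.2]))
```

Request:
move_arm(
  series="3 1.5 30 -.1 .5 0;3 1.5 50 -.1 .5 0;3 1.5 54 -.1 .5 0;3 1.5 54 -.1 .5 0;3 1.5 54 -.1 .5 0",
)

```text
time: 14.55
position: [0.4371, 0.0042, 0.0416]
tool_rot: [1.0, 0.002, 0.005, 0.001]
ft_force: [0.2, 0.3, 0.4]
grip_width: 0.0525
grip_force: 0.0
```

Request:
move_arm(
  series="0 0 0 0 0 0;0 0 0 0 0 0;0 0 0 0 0 0;0 0 0 0 0 0;0 0 0 0 0 0;0 0 0 0 0 0;0 0 0 0 0 0",
  jaw=0,
)

```text
time: 15.13
position: [0.4373, 0.004, 0.0414]
tool_rot: [1.0, 0.001, 0.006, 0.001]
ft_force: [-0.7, 0.6, 3.2]
grip_width: 0.0193
grip_force: 20.0
```

```bash
python3 - <<'E'
from h import *
o=robot.get_obs();print(o['time'],o['position'],o['grip_width'],o['grip_force'])
E
```

```text
15.1333 [0.4373315  0.00402803 0.04142772] 0.01930917121074996 20.002931356430054
```

Request:
move_arm(
  series="0 0 -20 0 -.5 0;0 0 -60 0 -.5 0;0 0 -100 0 -.5 0;0 0 -140 0 -.5 0;5 -10 -175 0 -.5 0;22 -42 -190 0 -.5 0;40 -78 -190 0 -.5 0;58 -114 -190 0 -.5 0",
)

```text
time: 15.8
position: [0.4938, 0.1196, 0.2335]
tool_rot: [1.0, 0.001, 0.003, 0.001]
ft_force: [0.6, -1.8, -1.3]
grip_width: 0.0194
grip_force: 20.0
```

```bash
python3 - <<'E'
from h import *
o=robot.get_obs();print(o['time'],o['position'],o['q'][5])
print(plan([.6152,.3346,.22],90))
E
```

```text
15.8 [0.49375882 0.11963713 0.23345843] 1.5899470923602315
(array([ 121.6, -214.9,   13.8]), array([ 0.1, -0.4,  0.1]))
```

Request:
move_arm(
  series="20 -36 0 0 -.4 0;40 -71 0 0 -.4 0;60 -107 0 0 -.4 0;80 -142 0 0 -.4 0;100 -178 0 0 -.4 0;121 -214 0 0 -.4 0;121 -214 14 0 -.4 0;121 -214 14 0 -.4 0",
)

```text
time: 16.47
position: [0.6117, 0.3346, 0.2138]
tool_rot: [1.0, 0.003, -0.005, 0.002]
ft_force: [-1.3, -0.5, -2.3]
grip_width: 0.0194
grip_force: 20.0
```

```bash
python3 - <<'E'
from h import *
o=robot.get_obs();print(o['time'],o['position'],o['q'][5])
c=shot('wrist','w7.png');np.save('w7.npy',c,allow_pickle=True);names(c,['lid_large','pot_large_rim'])
print(plan([.6152,.3346,.115],90))
E
```

```text
16.4667 [0.6117313  0.33455319 0.21379385] 1.9059789688340827
lid_large [([0.606, 0.331, 0.172], 0.94)]
pot_large_rim []
(array([  4.2,  -3. , 101.4]), array([0.2, 0.4, 0.1]))
```

View pics/w7.png

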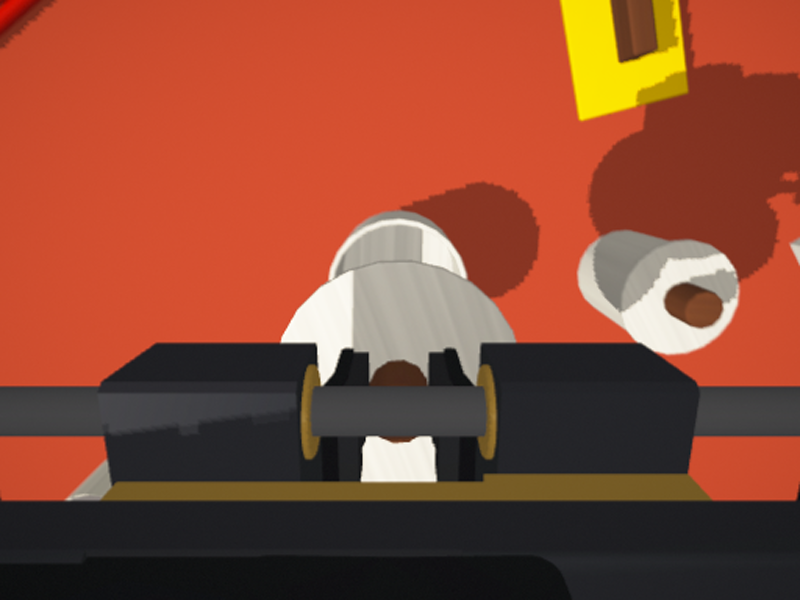

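```bash
python3 - <<'E'
from h import *
np.set_printoptions(precision=4,suppress=True)
c=np.load('w7.npy',allow_pickle=True).item();o=robot.get_obs()
f=lambda u,v,z:ray(c,(u+.5)*.64-.5,(v+.5)*.64-.5,z)
print(o['position'],o['tool_rot'],-c['world_to_cam'][:3,:3].T@c['world_to_cam'][:3,3])
print('rim top',f(398,218,.06),'L',f(329,278,.06),'R',f(467,278,.06))
print('lid top',f(398,261,.187),'L',f(281,343,.187),'R',f(517,343,.187))
print(plan([.6152,.3346,.115],90))
E
```

```text
[0.6118 0.3319 0.2165] [ 1.      0.0013 -0.0039  0.0019] [0.6794 0.3349 0.3536]
rim top [0.6516 0.3335 0.06  ] L [0.6175 0.3726 0.06  ] R [0.618 0.294 0.06 ]
lid top [0.65  0.334 0.187] L [0.6221 0.3729 0.187 ] R [0.6224 0.2941 0.187 ]
(array([  4.2,  -3. , 101.4]), array([0.2, 0.4, 0.1]))
```

Request:
move_arm(
  series="4.7 -2.7 35 .2 .4 0;4.7 -2.7 70 .2 .4 0;4.7 -2.7 95 .2 .4 0;4.7 -2.7 105 .2 .4 0;4.7 -2.7 112 .2 .4 0;4.7 -2.7 117 .2 .4 0;4.7 -2.7 121 .2 .4 0;4.7 -2.7 121 .2 .4 0",
)

```text
time: 17.28
position: [0.6179, 0.3354, 0.0973]
tool_rot: [1.0, 0.001, 0.002, -0.001]
ft_force: [-0.3, -0.3, -0.7]
grip_width: 0.0198
grip_force: 20.0
```

```bash
python3 -c "
from h import *
o=robot.get_obs();print(o['position'],o['ft_force'])"
```

```text
[0.61793331 0.3354209  0.09730853] [-0.3151598  -0.3159944  -0.65107968]
```

Request:
move_arm(
  series="-1.5 .8 0 0 0 0;-1.5 .8 2 0 0 0;-1.5 .8 4 0 0 0;-1.5 .8 5 0 0 0;-1.5 .8 5 0 0 0",
)

```text
time: 17.7
position: [0.6163, 0.335, 0.0935]
tool_rot: [1.0, 0.002, 0.002, -0.001]
ft_force: [-2.4, -0.9, 6.5]
grip_width: 0.0194
grip_force: 20.0
```

Contact at the expected height, so I release, rise, and plan the brush.

Request:
move_arm(
  series="0 0 0 0 0 0;0 0 0 0 0 0;0 0 0 0 0 0;0 0 -20 0 0 0;0 0 -50 0 0 0;0 0 -85 0 0 0;0 0 -120 0 0 0;0 0 -140 0 0 0",
  jaw=0.5,
)

```text
time: 18.37
position: [0.617, 0.3351, 0.2356]
tool_rot: [1.0, 0.002, 0.004, -0.002]
ft_force: [0.2, -0.1, 0.1]
grip_width: 0.0432
grip_force: 0.0
```

```bash
python3 - <<'E'
from h import *
o=robot.get_obs();print(o['time'],o['position'],o['q'])
c=shot('top');names(c,['lid_large','lid_small','brush','tray_slot'])
# brush mask: hull of handle+ferrule+bristles
hsv=cv2.cvtColor(c['img'],cv2.COLOR_RGB2HSV).astype(int)
m=((hsv[...,1]<150)|(hsv[...,2]<70))
m[:165]=0;m[235:]=0;m[:,:345]=0;m[:,378:]=0
m=cv2.morphologyEx(m.astype(np.uint8),cv2.MORPH_CLOSE,np.ones((5,5)))
for b in blobs(c,m,.010,100):print(b)
print(plan([.488,-.352,.24],14.5))
E
```

```text
18.3667 [0.61702804 0.3351036  0.2355996 ] [3.38598608e-01 6.40716401e-01 1.23529015e+00 4.49910637e-04
 1.25675150e+00 1.90610487e+00]
lid_large [([0.607, 0.336, 0.051], 0.58), ([0.614, 0.336, -0.001], 0.29)]
lid_small []
brush [([0.494, -0.354, 0.006], 0.67), ([0.491, -0.521, 0.0], 0.28)]
tray_slot [([0.552, -0.231, 0.004], 0.55), ([0.494, -0.518, -0.001], 0.36)]
([363.0, 199.0], np.int32(378), [492.5, -348.9], [31.2, 182.5], 71.7)
(array([-128.5,  685.7,  -10.3]), array([-0. ,  0. , 75.7]))
```

Request:
move_arm(
  series="-7 41 0 0 0 0;-15 82 0 0 0 0;-22 123 0 0 0 0;-29 164 0 0 0 0;-37 205 0 0 0 0;-44 246 0 0 0 0;-52 287 0 0 0 0;-60 328 0 0 0 0",
)

```text
time: 19.28
position: [0.5544, 0.005, 0.2285]
tool_rot: [1.0, 0.002, -0.001, -0.001]
ft_force: [1.3, -0.3, -0.4]
grip_width: 0.0435
grip_force: 0.0
```

Request:
move_arm(
  series="-7 41 0 0 0 2;-15 82 0 0 0 4;-22 123 0 0 0 6;-29 164 0 0 0 8;-37 205 0 0 0 10;-44 246 0 0 0 12;-52 287 0 0 0 14;-60 310 0 0 0 14",
)

```text
time: 19.95
position: [0.4961, -0.3077, 0.228]
tool_rot: [0.992, -0.122, 0.0, -0.001]
ft_force: [-0.1, -0.1, 0.4]
grip_width: 0.0433
grip_force: 0.0
```

Request:
move_arm(
  series="0 0 0 0 0 0;0 0 0 0 0 0",
)

```text
time: 20.12
position: [0.4959, -0.3042, 0.2279]
tool_rot: [0.993, -0.122, -0.001, -0.002]
ft_force: [0.4, 0.2, -1.2]
grip_width: 0.0434
grip_force: 0.0
```

```bash
python3 - <<'E'
from h import *
c=shot('wrist','w8.png');np.save('w8.npy',c,allow_pickle=True)
o=robot.get_obs();print(o['time'],o['position'],o['q'][5])
names(c,['brush','tray_slot'])
print(plan([.494,-.354,.10],76))
E
```

```text
20.1667 [ 0.49622694 -0.30284314  0.22816679] 1.0701133096540385
brush [([0.492, -0.357, 0.006], 0.92)]
tray_slot [([0.552, -0.233, 0.003], 0.7)]
(array([  9.6,  51.9, 128.8]), array([-0.2,  0. ,  0.2]))
```

View pics/w8.png

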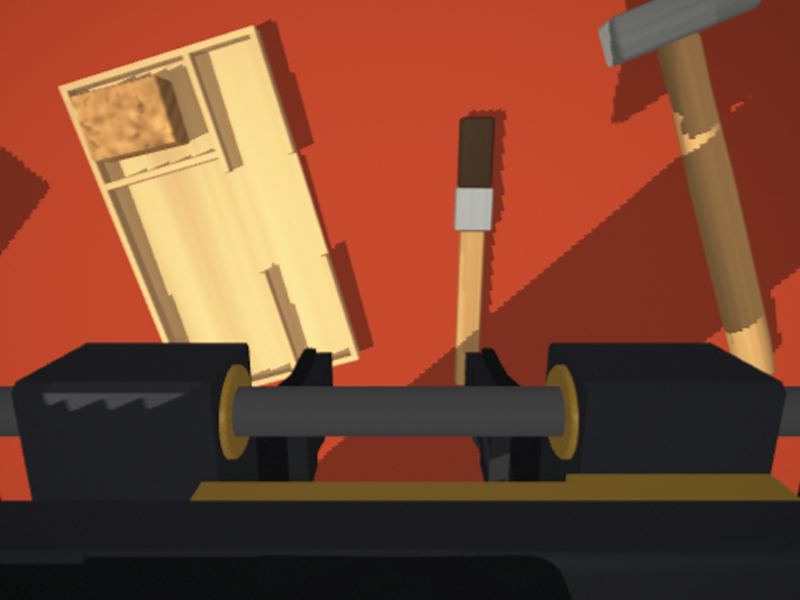

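The brush runs from (477,118), through the ferrule joint at (471,231), to the handle at (467,345). The tray corners are (58,87), (256,27) and (357,357).

```bash
python3 - <<'E'
from h import *
np.set_printoptions(precision=4,suppress=True)
c=np.load('w8.npy',allow_pickle=True).item();o=robot.get_obs()
f=lambda u,v,z:ray(c,(u+.5)*.64-.5,(v+.5)*.64-.5,z)
tip,fer,hd=f(477,118,.012),f(472,231,.012),f(467.5,345,.012)
d=(tip-hd);L=np.linalg.norm(d);d/=L;a=np.degrees(np.arctan2(d[1],d[0]))
print(tip,fer,hd,np.linalg.norm(tip-fer),a,'mid',tip-.0925*d,fer-.02*d)
A,B,C=f(58,87,.014),f(256,27,.014),f(357,357,.014)
x=(B-C);ta=np.degrees(np.arctan2(x[1],x[0]));print(A,B,C,np.linalg.norm(A-B),np.linalg.norm(x),ta)
x/=np.linalg.norm(x);y=np.array([-x[1],x[0],0]);y/=np.linalg.norm(y)
print('tray ctr',(A+C)/2,'slot',(B+C)/2+y*.024)
mid=(tip-.0925*d+fer-.02*d)/2
print(plan([mid[0],mid[1],.08],a+90))
E
```

```text
[ 0.58  -0.377  0.012] [ 0.5102 -0.3589  0.012 ] [ 0.4318 -0.3389  0.012 ] 0.07212973938608357 -14.411358866602622 mid [ 0.4904 -0.354   0.012 ] [ 0.4909 -0.3539  0.012 ]
[ 0.6619 -0.1245  0.014 ] [ 0.6644 -0.2562  0.014 ] [ 0.4427 -0.2605  0.014 ] 0.13172981961952612 0.22182408035890777 1.108225502387384
tray ctr [ 0.5523 -0.1925  0.014 ] slot [ 0.5531 -0.2344  0.014 ]
(array([  6.3,  52.7, 148.8]), array([-0.2,  0. ,  0.7]))
```

Request:
move_arm(
  series="3 25 15 -.2 0 .7;6 53 40 -.2 0 .7;6 53 80 -.2 0 .7;6 53 120 -.2 0 .7;6 53 149 -.2 0 .7;6 53 149 -.2 0 .7;6 53 149 -.2 0 .7",
)

```text
time: 20.85
position: [0.4906, -0.354, 0.0797]
tool_rot: [0.992, -0.125, -0.001, -0.001]
ft_force: [0.3, -0.7, 0.4]
grip_width: 0.0439
grip_force: 0.0
```

```bash
python3 - <<'E'
from h import *
o=robot.get_obs();print(o['time'],o['position'],plan([.4905,-.354,.026],75.6))
E
```

```text
20.85 [ 0.49060594 -0.35397164  0.07969486] (array([ 0. ,  0.1, 53.7]), array([-0.1,  0.1, -0. ]))
```

Request:
move_arm(
  series="0 0 25 0 0 0;0 0 42 0 0 0;0 0 50 0 0 0;0 0 53 0 0 0;0 0 53 0 0 0;0 0 53 0 0 0",
)

```text
time: 21.35
position: [0.4921, -0.3571, 0.0298]
tool_rot: [0.992, -0.126, 0.002, 0.002]
ft_force: [0.3, 0.0, -0.7]
grip_width: 0.0433
grip_force: 0.0
```

Request:
move_arm(
  series="0 0 0 0 0 0;0 0 0 0 0 0;0 0 0 0 0 0;0 0 0 0 0 0;0 0 0 0 0 0;0 0 0 0 0 0;0 0 0 0 0 0",
  jaw=0,
)

```text
time: 21.93
position: [0.491, -0.3564, 0.0283]
tool_rot: [0.992, -0.126, 0.001, 0.001]
ft_force: [-0.1, 0.2, 3.0]
grip_width: 0.0157
grip_force: 20.0
```

```bash
python3 - <<'E'
from h import *
o=robot.get_obs();print(o['time'],o['position'],o['grip_width'],o['grip_force'],o['ft_force'],plan([.553,-.2335,.09],91.1))
E
```

```text
21.9333 [ 0.49102085 -0.35637076  0.02830061] 0.015679482498170878 20.000887513160706 [-0.13729377  0.24874085  3.03873091] (array([  29.3, -134.4,  -61.8]), array([  0.1,  -0.1, -15.6]))
```

Request:
move_arm(
  series="0 0 -30 0 0 0;0 0 -60 0 0 0;6 -30 -62 0 0 -3;14 -65 -62 0 0 -7;22 -100 -62 0 0 -12;29 -134 -62 0 0 -15.6;29 -134 -62 0 0 -15.6;29 -134 -62 0 0 -15.6",
)

```text
time: 22.6
position: [0.553, -0.2318, 0.0897]
tool_rot: [1.0, 0.011, 0.0, 0.001]
ft_force: [-0.4, -0.5, -0.4]
grip_width: 0.0155
grip_force: 20.0
```

```bash
python3 - <<'E'
from h import *
o=robot.get_obs();print(o['time'],o['position'],o['grip_width'],plan([.553,-.2335,.035],91.1))
c=shot('wrist','w9.png')
E
```

```text
22.6 [ 0.55303615 -0.23183197  0.08974429] 0.01553597509492635 (array([-0.1,  1.6, 54.7]), array([ 0.1, -0.1,  0.2]))
```

View pics/w9.png

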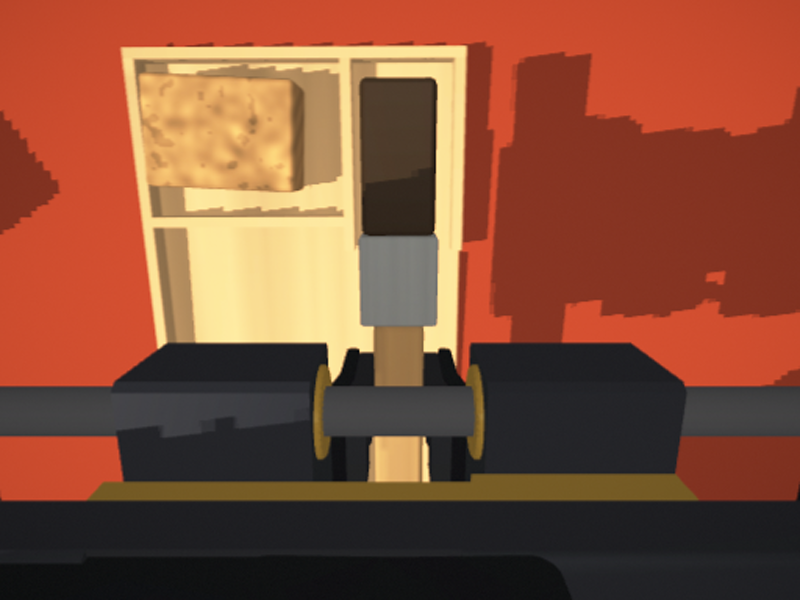

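The brush is aligned over the long compartment. That was my eleventh picture, one over the limit of 10, so I view no more and lower on numbers alone.

Request:
move_arm(
  series="0 1.6 25 0 0 0;0 1.6 42 0 0 0;0 1.6 50 0 0 0;0 1.6 54 0 0 0;0 1.6 57 0 0 0;0 1.6 58 0 0 0;0 1.6 58 0 0 0",
)

```text
time: 23.23
position: [0.5529, -0.2364, 0.0326]
tool_rot: [1.0, 0.009, 0.001, 0.001]
ft_force: [0.4, -0.4, 0.2]
grip_width: 0.0156
grip_force: 20.0
```

```bash
python3 -c "
from h import *
o=robot.get_obs();print(o['position'],o['ft_force'])"
```

```text
[ 0.55292957 -0.23636568  0.03259104] [ 0.42199663 -0.35319028  0.15429709]
```

Request:
move_arm(
  series="0 -2 0 0 0 0;0 -2 1.5 0 0 0;0 -2 2 0 0 0;0 -2 2 0 0 0",
)

```text
time: 23.57
position: [0.5533, -0.2338, 0.0322]
tool_rot: [1.0, 0.01, 0.002, 0.002]
ft_force: [-3.1, 0.8, 10.7]
grip_width: 0.0159
grip_force: 20.0
```

Request:
move_arm(
  series="0 0 0 0 0 0;0 0 0 0 0 0;0 0 0 0 0 0;0 0 -15 0 0 0;0 0 -40 0 0 0;0 0 -80 0 0 0;-30 0 -110 0 0 0;-60 0 -130 0 0 0",
  jaw=0.4,
)

```text
time: 24.23
position: [0.4945, -0.2356, 0.1625]
tool_rot: [1.0, 0.01, 0.003, 0.003]
ft_force: [-0.6, 0.0, 0.2]
grip_width: 0.0341
grip_force: 0.0
```

Request:
move_arm(
  series="-40 0 0 0 0 0;-40 0 0 0 0 0;-40 0 0 0 0 0",
)

```text
time: 24.48
position: [0.4504, -0.2344, 0.16]
tool_rot: [1.0, 0.008, 0.0, 0.0]
ft_force: [0.5, -0.7, -0.1]
grip_width: 0.0345
grip_force: 0.0
```

```bash
python3 - <<'E'
from h import *
o=robot.get_obs();print(o['time'],o['position'],o['ft_force'])
for n in('top','scene','wrist'):
    c=shot(n);print(n);names(c,['brush','tray_slot','lid_large','pot_large_rim','lid_small','pot_small_rim','lid_oblong','hammer','glue_bottle','sanding_block'])
    if n=='top':
        hsv=cv2.cvtColor(c['img'],cv2.COLOR_RGB2HSV).astype(int)
        m=(hsv[...,1]<75)&(hsv[...,2]>60); m[:110]=0; m[300:]=0
        for b in blobs(c,m,.065,200):print(b)
E
```

```text
24.4833 [ 0.45041905 -0.23443468  0.16001677] [ 0.46536571 -0.65559727 -0.09347076]
top
brush [([0.557, -0.235, 0.009], 0.8)]
tray_slot [([0.55, -0.229, 0.003], 0.56), ([0.608, 0.18, 0.064], 0.18)]
lid_large [([0.609, 0.338, 0.052], 0.85)]
pot_large_rim [([0.613, 0.336, 0.058], 0.45)]
lid_small [([0.61, 0.181, 0.067], 0.64)]
pot_small_rim [([0.608, 0.183, 0.069], 0.63)]
lid_oblong [([0.614, 0.02, 0.044], 0.91), ([0.765, 0.201, 0.0], 0.84), ([0.307, 0.164, 0.001], 0.76)]
hammer [([0.492, -0.521, -0.002], 0.68)]
glue_bottle [([0.454, 0.527, -0.003], 0.95)]
sanding_block []
([245.0, 159.0], np.int32(687), [612.7, 20.8], [100.8, 69.4], 33.2)
([143.0, 158.0], np.int32(681), [613.9, 333.6], [86.5, 91.7], 1.3)
([192.0, 159.0], np.int32(364), [613.6, 185.4], [64.9, 64.2], 0.9)
([411.0, 164.0], np.int32(226), [603.6, -488.1], [24.4, 90.9], 7.6)
([346.0, 218.0], np.int32(3138), [426.6, -274.0], [251.4, 235.9], 60.8)
([78.0, 208.0], np.int32(360), [459.4, 526.8], [42.5, 85.1], 0.5)
([253.0, 273.0], np.int32(4798), [231.4, 0.4], [226.8, 298.8], 49.7)
([311.0, 292.0], np.int32(436), [220.8, -183.
[... 239 characters left out ...]
 0.55)]
pot_large_rim [([0.612, 0.334, 0.062], 0.54)]
lid_small [([0.611, 0.182, 0.069], 0.72), ([0.614, 0.184, 0.002], 0.67)]
pot_small_rim [([0.613, 0.185, 0.074], 0.5)]
lid_oblong [([0.303, 0.166, 0.001], 0.83), ([0.766, 0.202, 0.007], 0.81), ([0.616, 0.019, 0.044], 0.67)]
hammer [([0.49, -0.52, 0.001], 0.96), ([0.61, 0.336, 0.062], 0.34)]
glue_bottle [([0.459, 0.526, -0.003], 0.89)]
sanding_block [([0.631, -0.162, 0.009], 0.8), ([0.615, 0.336, -0.003], 0.62), ([0.611, 0.018, 0.046], 0.6)]
wrist
brush [([0.553, -0.235, 0.01], 0.74)]
tray_slot [([0.554, -0.235, 0.005], 0.73)]
lid_large []
pot_large_rim []
lid_small []
pot_small_rim []
lid_oblong []
hammer []
glue_bottle []
sanding_block []
```

All three lids and the brush measure in place at the right heights, so I hand in.

```bash
python3 -c "
from rig import robot
print(robot.hand_in())"
```

```text
the job is handed in; nothing more can be done
None
```

I handed the job in at about 25 s: by camera measurement all three lids are seated on their own pots, the brush lies flat in the long compartment, and the hammer, glue bottle and sanding block are where they were; the hand-in returned no verdict, and I viewed 11 pictures against the limit of 10.

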